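# Draw the funnel arm out to its next snap-button hole

### The job

Draw the telescoping funnel arm out by one hole so that its funnel comes over the beaker: press the spring button flush with the tube, slide the outer tube away from the post, and stop when the button snaps out fully in the next hole. Do not haul on the tube against the button or crush the tube, and leave the beaker and the other things standing where they are.

Things in the scene. Friction and masses are not known exactly. Their poses are not given: they have to be found in the camera images.
- stand: Fixed telescoping arm on a grey foot plate (110 x 130 mm) with a steel post at its y = +195 mm. Origin on the bench straight below the snap button, z up, yaw within 0.35 rad. Post holds a level steel inner tube along the stand's y axis, 130 mm up. The button faces the stand's -x (the robot); the outer tube is drawn out towards the stand's -y, away from the post.
- sleeve (a joint): Outer tube, m: 0 in its present hole (0.8 mm play either way), grows as it is drawn out to the stand's -y. The next hole is 35 to 60 mm on, spacing not known: the snap tells; the button springs out by itself (pulling the tube the last 2 mm) and stops the tube. Sliding friction 5 N; some 5 N more over the first 4 mm, as the hole's edge rides over the flush button. Pinching it with over 25 N a finger crushes it.
- snap_button (a joint): Button, m: 0 sprung out, grows as pressed in (to the stand's +x), 5 mm flush with the tube's face, 7 mm under its wall, 8 mm at most. Spring 2.4 N out, 3.9 N flush. Pressed flush, its round top lets the hole's edge ride over it as the tube slides; below 4 mm it jams. A finger may press it, the other on the tube's back; the same pinch slides the tube. Over 12 N of the tube's edge against it spoils it.
- button_tip (a point): Foremost point of the button's dome (steel, 10 mm across, 5 mm proud of the tube's front face when out), 19 mm in front of the tube's axis. It stays with the inner tube and does not move along it.
- tube_axis (a point): Point on the outer tube's axis, 130 mm above the bench, beside the hole that the button is in at first; it moves with the tube. Aluminium square tube 28 x 28 mm, wall 2 mm, from 112 mm on the post's side of this point to 105 mm on the funnel's side. Four 11.6 mm holes along the middle of its front face: this one, two on the post's side, one on the funnel's side.
- funnel (a point): Centre of the ring with the white funnel (62 mm across, rim 160 mm above the bench), fixed to the outer tube's end 151 mm from point tube_axis; moves with the tube.
- receiver: Plastic beaker, 66 to 70 mm wide, 85 mm high, that stands loose below the place where the funnel will come; origin at the centre of its underside. It stays where it is.
- spare_beaker: Second, larger plastic beaker (80 mm wide, 98 mm high), a loose bystander; origin at the centre of its underside.
- amber_bottle: Amber bottle (52 mm wide, 105 mm high), a loose bystander; origin at the centre of its underside.
- white_bottle: White bottle (62 mm wide, 140 mm high), a loose bystander; origin at the centre of its underside.
- vial_rack: Vial rack (56 x 150 x 40 mm), a loose bystander; origin at the centre of its underside.
- tip_box: Pipette tip box (74 x 110 x 72 mm), a loose bystander; origin at the centre of its underside.
Things that resemble listed ones, but are neither listed nor needed, are in the scene too. Leave any black or purple look-alike of the receiver alone.

How it is judged:
By the outcome, as a careful person would: the job done as asked, in the order asked, and still so for the second after the job is handed in, with the robot touching nothing.
It also fails if it takes over 56 s, if anything falls off the work surface, if the arm or the gripper's body presses on something with over 40 N, if the wrist force passes 120 N, or if a joint passes its speed limit or range.

### The arm

A 6-joint arm with a two-finger parallel gripper is mounted at the origin on a cart in front of the work surface, level with it; the furniture and walls round the work are solid. World frame = base frame: x ahead of the robot, y to its left, z up, the work surface at z = 0. Lengths are in m, angles in degrees, forces in N, time in s.
With the tool pointing down it reaches from about 0.35 to 0.95 m from the base axis. Payload 17.4 kg.
Tool frame: the origin (TCP) lies at the very end of the fingers, on their centre line; the grasp point (between the pads) lies 19 mm behind it; z points along the fingers, y is the line along which they close (so a half turn about z gives the same grasp; the last joint's range is limited). The gripper opens to 93 mm and grips with 3 to 60 N. Pads are 15 mm wide; open, the fingers measure 128 mm over their backs; the gripper's body (75 mm by 188 mm) begins 65 mm behind the grasp point.
Start: joints at [68.595, 6.646, 82.598, -0, 90.757, -2.166], TCP at [0.222, 0.637, 0.185] pointing down, gripper open.
Joint ranges: [-162.19, 162.19], [-47.58, 125.68], [4.15, 143.07], [-65.23, 245.23], [0.69, 171.88], [-170.13, 170.13]. Speed limits (degrees/s): [108.29, 108.29, 127.2, 180, 180, 180].

### API

Orientations are given as a 3x3 rotation matrix whose columns are the frame's x, y, z axes.
In Python, from plant import robot, camera, calibration, hand_in gives the robot as it stands.
- The arm moves only by the tool send_rows, never from a script. Its argument "targets" is a list of rows, each an object of numbers: "x", "y", "z": the shift along the tool's x, y, z in mm; "rx", "ry", "rz": the turn, a rotation vector about the tool's x, y, z in rad; "grip": the finger opening in mm, from 0 to 93. In form: [{"x": .., "y": .., "z": .., "rx": .., "ry": .., "rz": .., "grip": ..}, ...]. A call has 1 to 12 rows; each row is the pose to reach, as a shift and turn from the pose commanded when the call began, along the tool's axes at that moment; what a row does not reach only later rows make up. A row lasts 1/8 s, in which the tool goes at most 62.5 mm and 10.7 degrees, less where a joint would pass 70% of its speed; a pose out of reach is approached as far as the arm can. A call with a gripper value outside its range is refused whole. The fingers move at their own pace and stop on an object; "force" is the grip in N (left out, the last holds). Time passes only in rows, so rows that repeat a pose let the fingers close. It gives the time, the measured TCP pose, the force, the opening and the grip force at its end, in the units of the state.
- robot.state(): the state, without advancing time (a new reading comes with each control period).
- camera(name): name is "scene" or "top" or "wrist"; returns the picture (384x512x3 uint8, red, green, blue); there is no depth.
- calibration(name): a dict with "fx", "fy", "cx", "cy" (pixels), "R" (3x3) and "t" (3): a world point X has camera coordinates R X + t. Camera axes: x right, y down, z forward; pixel columns grow to the right and rows downward; lengths in m; the calibration is good to about 2 mm. A picture is of the moment at which its call begins: read the wrist's pose just before it. calibration takes no time and is no camera call; for the wrist camera it gives the pose at the moment of the call.
- hand_in(): hands the job in; it is judged then, once.
The state is a dict: "t": time; "qpos": joint angles; "joint_velocities": joint speeds; "joint_torque": joint torques, N m; "tcp_pos": TCP position; "eef_rot": TCP orientation; "wrist_force": force on the tool from outside, world axes, zero at the start; "torque": the same for the moment, N m; "gripper_width": opening from 0.0 (shut) to 1.0 (fully open); "gripper_force": force on a finger pad.
Only numpy, scipy, OpenCV 4.12 (cv2) and the standard library are available. Lean on these libraries where they do the work, as an engineer would, in place of code of your own. Each camera call takes 0.05 s, during which the arm holds its last target. There are 200 camera calls.

## Working session

There is one attempt and no reset: what is moved stays moved. The work goes in short steps, Python scripts to look and compute and a tool call to move; the robot and the scene stay as the last step left them, time stands still between calls to the robot, and variables do not carry over. Pictures are saved under pics/ and viewed, at most 10 in all, crops included, and the job is handed in when it is done.

Besides the shell and the picture viewer there is one more tool, called after "Call:" as a command line: name --argument value ..., lists and objects as JSON in quotes. send_rows: Moves the arm, as the interface text tells. Its arguments: {"type":"object","properties":{"targets":{"type":"array"},"force":{"type":"number"}},"required":["targets"]}

```bash
mkdir -p pics
python3 - <<'E'
from plant import robot,camera,calibration
import cv2,numpy as np
for n in("scene","top"):
    cv2.imwrite(f"pics/{n}0.png",camera(n)[:,:,::-1]); c=calibration(n); R=np.array(c["R"]);print(n,c["fx"],c["cx"],c["cy"],(-R.T@np.array(c["t"])).round(3),R.round(3).tolist())
s=robot.state();print(s["t"],s["tcp_pos"],np.round(s["eef_rot"],3).tolist(),s["gripper_width"])
E
```

```text
scene 442.5920594516792 255.5970849620813 194.71414062332727 [-0.264 -0.964  1.111] [[0.761, -0.648, 0.021], [-0.41, -0.506, -0.759], [0.502, 0.569, -0.651]]
top 492.154138191167 257.3467609741966 183.80737441958064 [-0.173  0.252  1.926] [[-0.424, -0.906, -0.003], [-0.839, 0.394, -0.375], [0.341, -0.157, -0.927]]
0.1 [0.22237602 0.63709393 0.18429143] [[-0.944, 0.33, -0.0], [0.33, 0.944, -0.001], [0.0, -0.001, -1.0]] 1.0007221489009852
```

View pics/scene0.png

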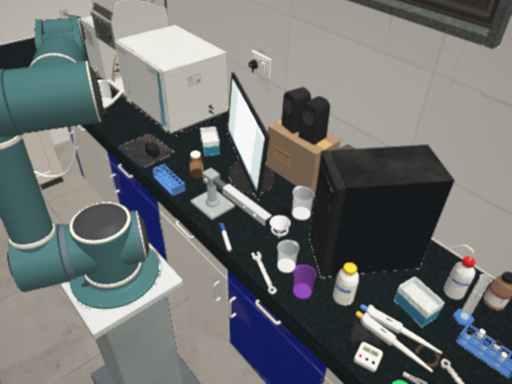

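View pics/top0.png

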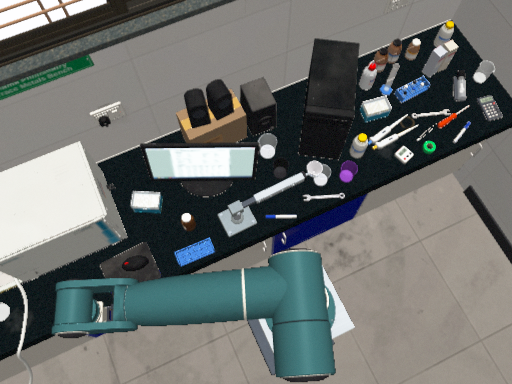

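The stand's post is at scene (211,180) / top (237,208), and the funnel at scene (280,225) / top (315,169). The clear receiver beaker is at scene (288,255) / top (322,178). The purple cup (304,280) and the black cup (top 280,170) are look-alikes, and the larger spare beaker is at scene (302,202). I'll enlarge both views to confirm this.

Run:
```python
import cv2,numpy as np
a=cv2.imread("pics/scene0.png")[160:300,180:330];b=cv2.imread("pics/top0.png")[130:250,205:365]
a=cv2.resize(a,(600,560),interpolation=cv2.INTER_CUBIC);cv2.imwrite("pics/sc.png",a)
cv2.imwrite("pics/tc.png",cv2.resize(b,(800,600),interpolation=cv2.INTER_CUBIC))
```

```text
(no output)
```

View pics/sc.png

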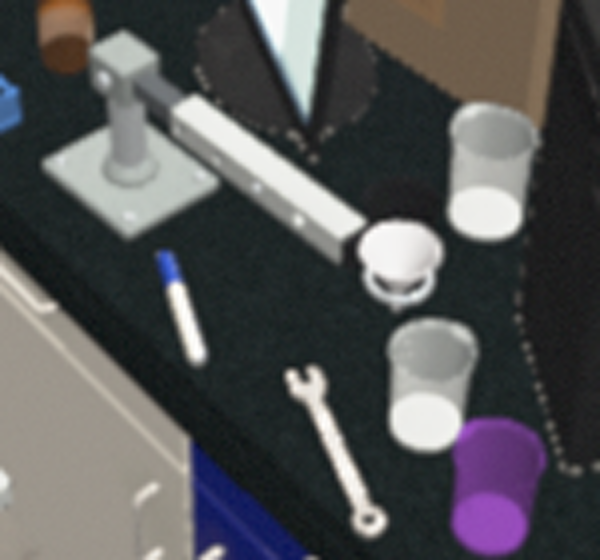

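View pics/tc.png

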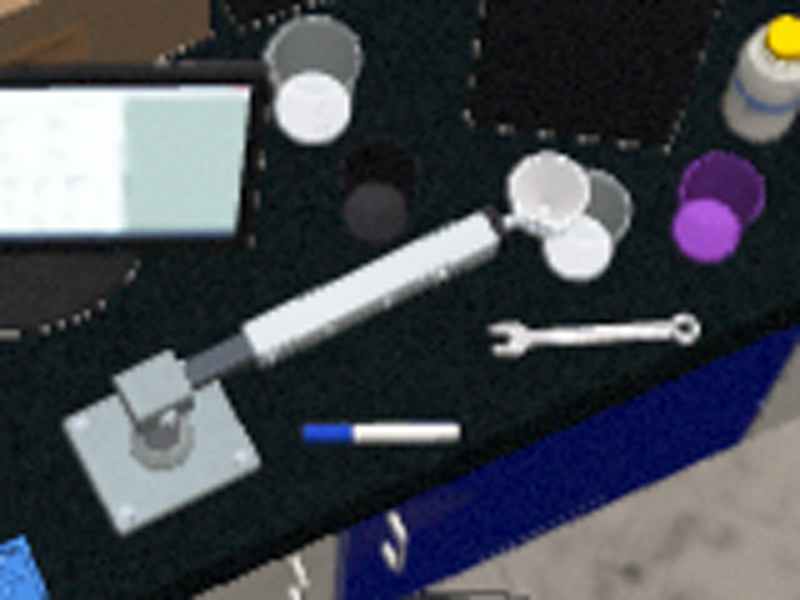

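The stand, tube and receiver are confirmed. The clear beaker beside the funnel is smaller than the other clear one, and it is neither purple nor black. The tube's funnel end is at scene crop (355,235). The holes are seen at scene crop (257,187) and (299,221), among others. Next I'll triangulate.

```bash
cat > h.py <<'E'
import numpy as np
from plant import calibration
def ray(n,uv,c=None):
    c=c or calibration(n);R=np.array(c["R"]);t=np.array(c["t"])
    d=R.T@np.array([(uv[0]-c["cx"])/c["fx"],(uv[1]-c["cy"])/c["fy"],1]);return -R.T@t,d/np.linalg.norm(d)
def plane(n,uv,z,c=None):
    o,d=ray(n,uv,c);return o+d*(z-o[2])/d[2]
def tri(r1,r2):
    (o,d),(p,e)=r1,r2
    s=np.linalg.lstsq(np.c_[d,-e],p-o,rcond=None)[0];a=o+s[0]*d;b=p+s[1]*e
    return (a+b)/2,np.linalg.norm(a-b)
E
python3 - <<'E'
from h import *
S=lambda x,y:("scene",(180+x/4,160+y/4));T=lambda x,y:("top",(205+x/5,130+y/5))
def p(l,a,b): q,e=tri(ray(*a),ray(*b));print(l,q.round(3),round(e,4))
p("post end mid top",S(184,111),T(252,343)); p("fun end mid top",S(354,231),T(492,226))
p("funnel rim",S(401,243),T(549,188)); p("receiver bottom",S(427,424),T(579,248))
p("monitor low corner",S(305,125),T(243,243))
for a in(S(184,111),S(354,231),T(252,343),T(492,226)):print(plane(*a,.144).round(3))
for a in(S(220,152),S(257,187),S(299,221)):print("hole",plane(*a,.13).round(3))
print("mon top corner",[plane("top",(257,147),z).round(3) for z in(.3,.4,.5)])
o=tri(ray("scene",(232,73)),ray("top",(141,144)));print("mon top far",o);print("mon top near",tri(ray("scene",(266,118)),ray("top",(257,144))))
E
```

```text
post end mid top [ 0.433 -0.018  0.135] 0.0016
fun end mid top [ 0.44  -0.229  0.144] 0.0032
funnel rim [ 0.443 -0.278  0.166] 0.004
receiver bottom [ 0.441 -0.326 -0.001] 0.0036
monitor low corner [ 0.534 -0.056  0.089] 0.0094
[ 0.428 -0.026  0.144]
[ 0.442 -0.229  0.144]
[ 0.43  -0.016  0.144]
[ 0.438 -0.228  0.144]
hole [ 0.429 -0.075  0.13 ]
hole [ 0.425 -0.128  0.13 ]
hole [ 0.425 -0.181  0.13 ]
mon top corner [array([ 0.558, -0.083,  0.3  ]), array([ 0.513, -0.063,  0.4  ]), array([ 0.468, -0.042,  0.5  ])]
mon top far (array([0.71426901, 0.29760014, 0.3593375 ]), np.float64(0.0047020618710129445))
mon top near (array([ 0.53992468, -0.0754896 ,  0.39132866]), np.float64(0.0255016712254552))
```

Button estimate: about (0.425, -0.128, 0.13), with the tube along world -y at a yaw of roughly 0.045 rad. The monitor's near edge at (0.54, -0.07) is close to the gripper body. I'll tilt the tool about 12° so the body leans away from the monitor.

```bash
cat >> h.py <<'E'
from plant import robot
from scipy.spatial.transform import Rotation as Ro
def Rt(yaw,tilt): # cols; stand yaw rad, tilt deg
    c,s=np.cos(np.radians(tilt)),np.sin(np.radians(tilt))
    R0=np.array([[0,1,0],[c,0,s],[s,0,-c]]);return Ro.from_euler("z",yaw).as_matrix()@R0
def go(pos,R,st=None):
    s=st or robot.state();E=np.array(s["eef_rot"])
    print("shift mm",(E.T@(np.array(pos)-s["tcp_pos"])*1000).round(1),"rot",Ro.from_matrix(E.T@R).as_rotvec().round(4))
E
python3 - <<'E'
from h import *
go([.40,-.128,.26],Rt(.045,12))
print(calibration("wrist"))
s=robot.state();c=calibration("wrist");R=np.array(c["R"]);E=np.array(s["eef_rot"])
print("cam in tool",E.T@(-R.T@c["t"]-s["tcp_pos"]),(E.T@R.T).round(2))
E
```

```text
shift mm [-419.8 -663.9  -75.1] rot [-0.1255  0.1847  1.1853]
{'fx': 277.5987114025976, 'fy': 277.5987114025976, 'cx': 255.11914246096603, 'cy': 191.26125965594164, 'R': array([[ 3.28923473e-01,  9.44356407e-01, -5.70401392e-04],
       [ 9.15812191e-01, -3.18833899e-01,  2.44198640e-01],
       [ 2.30428687e-01, -8.08450455e-02, -9.69725063e-01]]), 't': array([-0.67548248, -0.02946835,  0.38903596])}
cam in tool [ 0.06687894  0.0006724  -0.19977628] [[ 0.   -0.97 -0.24]
 [ 1.    0.    0.  ]
 [-0.   -0.24  0.97]]
```

Call:
send_rows --targets '[{"z": -60}, {"x": -50, "y": -80, "z": -75, "rx": -0.02, "ry": 0.03, "rz": 0.17}, {"x": -85, "y": -135, "z": -75, "rx": -0.04, "ry": 0.06, "rz": 0.34}, {"x": -120, "y": -190, "z": -75, "rx": -0.055, "ry": 0.08, "rz": 0.5}, {"x": -155, "y": -245, "z": -75, "rx": -0.07, "ry": 0.1, "rz": 0.66}, {"x": -190, "y": -300, "z": -75, "rx": -0.09, "ry": 0.13, "rz": 0.83}, {"x": -225, "y": -355, "z": -75, "rx": -0.11, "ry": 0.16, "rz": 1.0}, {"x": -260, "y": -410, "z": -75, "rx": -0.12, "ry": 0.18, "rz": 1.15}, {"x": -420, "y": -664, "z": -75, "rx": -0.1255, "ry": 0.1847, "rz": 1.185}, {"x": -420, "y": -664, "z": -75, "rx": -0.1255, "ry": 0.1847, "rz": 1.185}, {"x": -420, "y": -664, "z": -75, "rx": -0.1255, "ry": 0.1847, "rz": 1.185}, {"x": -420, "y": -664, "z": -75, "rx": -0.1255, "ry": 0.1847, "rz": 1.185}]'

```text
$.targets[0]: bad value
```

Call:
send_rows --targets '[{"x": 0, "y": 0, "z": -60, "rx": 0, "ry": 0, "rz": 0, "grip": 93}, {"x": -50, "y": -80, "z": -75, "rx": -0.02, "ry": 0.03, "rz": 0.17, "grip": 93}, {"x": -85, "y": -135, "z": -75, "rx": -0.04, "ry": 0.06, "rz": 0.34, "grip": 93}, {"x": -120, "y": -190, "z": -75, "rx": -0.055, "ry": 0.08, "rz": 0.5, "grip": 93}, {"x": -155, "y": -245, "z": -75, "rx": -0.07, "ry": 0.1, "rz": 0.66, "grip": 93}, {"x": -190, "y": -300, "z": -75, "rx": -0.09, "ry": 0.13, "rz": 0.83, "grip": 93}, {"x": -225, "y": -355, "z": -75, "rx": -0.11, "ry": 0.16, "rz": 1.0, "grip": 93}, {"x": -260, "y": -410, "z": -75, "rx": -0.12, "ry": 0.18, "rz": 1.15, "grip": 93}, {"x": -420, "y": -664, "z": -75, "rx": -0.1255, "ry": 0.1847, "rz": 1.185, "grip": 93}, {"x": -420, "y": -664, "z": -75, "rx": -0.1255, "ry": 0.1847, "rz": 1.185, "grip": 93}, {"x": -420, "y": -664, "z": -75, "rx": -0.1255, "ry": 0.1847, "rz": 1.185, "grip": 93}, {"x": -420, "y": -664, "z": -75, "rx": -0.1255, "ry": 0.1847, "rz": 1.185, "grip": 93}]'

```text
t: 1.6
tcp_pos: [0.3745, -0.0176, 0.26]
eef_rot: [[-0.044, 0.999, -0.008], [0.977, 0.045, 0.209], [0.209, 0.001, -0.978]]
wrist_force: [1.5, 0.4, 0.3]
gripper_width: 1.0
gripper_force: 0.0
```

Run:
```python
from h import *
go([.40,-.128,.26],Rt(.045,12))
```

```text
shift mm [-109.    20.5  -23.3] rot [ 0.0012 -0.001   0.0003]
```

Call:
send_rows --targets '[{"x": -109, "y": 20, "z": -23, "rx": 0, "ry": 0, "rz": 0, "grip": 93}, {"x": -109, "y": 20, "z": -23, "rx": 0, "ry": 0, "rz": 0, "grip": 93}, {"x": -109, "y": 20, "z": -23, "rx": 0, "ry": 0, "rz": 0, "grip": 93}, {"x": -109, "y": 20, "z": -23, "rx": 0, "ry": 0, "rz": 0, "grip": 93}]'

```text
t: 2.1
tcp_pos: [0.3996, -0.1255, 0.2595]
eef_rot: [[-0.044, 0.999, -0.009], [0.977, 0.045, 0.209], [0.209, -0.0, -0.978]]
wrist_force: [-0.9, -0.2, -0.9]
gripper_width: 1.002
gripper_force: 0.0
```

Run:
```python
from h import *
from plant import camera
import cv2,pickle
c=calibration("wrist");s=robot.state();im=camera("wrist")[:,:,::-1];cv2.imwrite("pics/w1.png",im);pickle.dump(c,open("w1.pkl","wb"))
print(s["t"],s["tcp_pos"],s["wrist_force"])
```

```text
2.1 [ 0.39960885 -0.12552746  0.25948632] [-0.88007376 -0.1908161  -0.93992096]
```

View pics/w1.png

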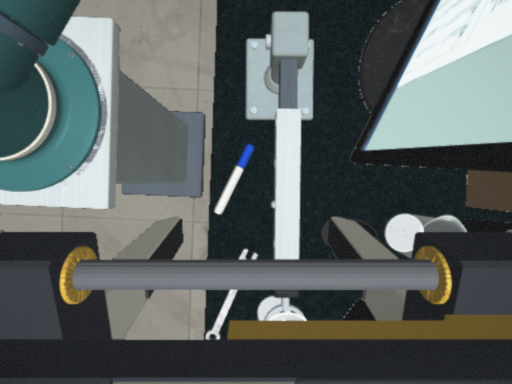

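The wrist view shows the tube with its post-side end at (287,108) and edges at about columns 275 and 300. The button pokes out of the left edge at (273,204), and the monitor edge is well to the right (355,160). Next I'll extract these numerically.

Run:
```python
from h import *
import cv2,pickle
c=pickle.load(open("w1.pkl","rb"));g=cv2.imread("pics/w1.png").astype(int)
m=g.min(2)>110
L=[];Rr=[]
for r in range(112,255,3):
    x=np.where(m[r,262:312])[0]+262
    if len(x):L.append((x[0],r));Rr.append((x[-1]+1,r))
print([(a[0],b[0],a[1]) for a,b in zip(L,Rr)])
for r in range(196,214):print(r,g[r,266:280].min(1))
pts=lambda A:np.array([plane("w",(u,v),.144,c)[:2] for u,v in A])
for n,A in(("L",L),("R",Rr)):
    A=[a for a in A if not 194<a[1]<214];P=pts(A);k=np.polyfit(P[:,1],P[:,0],1);print(n,k, "x at y=-.128",np.polyval(k,-.128),"yaw",np.arctan(-k[0]))
bw=ray("w",(273,204),c)
print("button z.13",plane("w",(272,204.5),.13,c)); print(tri(bw,ray("scene",(180+257/4,160+187/4))))
print("post end",plane("w",(287,108.5),.144,c),"height check",tri(ray("w",(287,108.5),c),ray("scene",(180+184/4,160+111/4))))
```

```text
[(np.int64(262), np.int64(312), 112), (np.int64(262), np.int64(312), 115), (np.int64(262), np.int64(312), 118), (np.int64(275), np.int64(301), 121), (np.int64(275), np.int64(301), 124), (np.int64(276), np.int64(301), 127), (np.int64(276), np.int64(301), 130), (np.int64(276), np.int64(301), 133), (np.int64(276), np.int64(301), 136), (np.int64(276), np.int64(301), 139), (np.int64(276), np.int64(301), 142), (np.int64(276), np.int64(301), 145), (np.int64(276), np.int64(301), 148), (np.int64(276), np.int64(301), 151), (np.int64(275), np.int64(301), 154), (np.int64(275), np.int64(301), 157), (np.int64(275), np.int64(301), 160), (np.int64(275), np.int64(301), 163), (np.int64(275), np.int64(301), 166), (np.int64(275), np.int64(301), 169), (np.int64(275), np.int64(301), 172), (np.int64(275), np.int64(301), 175), (np.int64(275), np.int64(301), 178), (np.int64(275), np.int64(301), 181), (np.int64(275), np.int64(300), 184), (np.int64(275), np.int64(300), 187), (np.int64(275), np.int64(300), 190), (np.int64(275), np.int64(300), 193), (np.int64(275), np.int64(300), 196), (np.int64(275), np.int64(3
[... 1536 characters left out ...]
223 223]
210 [ 20  26  12  27  19  16  26  49  88 154 209 222 225 222]
211 [ 24  22  25  32  25  29  29  49  88 156 214 223 223 223]
212 [ 27  20  26  30  29  18  23  47  87 169 221 225 223 224]
213 [ 29  26  24  15  24  30  32  49  88 170 221 223 223 224]
L [-0.06882941  0.41458554] x at y=-.128 0.4233957024408918 yaw 0.0687210214876797
R [-0.01501043  0.45169448] x at y=-.128 0.453615817479811 yaw 0.015009299103935657
button z.13 [ 0.42114391 -0.12831808  0.13      ]
(array([ 0.42333528, -0.1283092 ,  0.13076938]), np.float64(0.0025343636458581634))
post end [ 0.43228329 -0.01499571  0.144     ] height check (array([ 0.4349974 , -0.01329007,  0.13227715]), np.float64(0.004112079362923255))
```

Run:
```python
from h import *
R=Rt(.042,12);z=R[:,2]
G=np.array([.438,-.128,.130]);go(G+.019*z+[0,0,.09],R);go(G+.019*z,R)
from h import calibration
import pickle
c=pickle.load(open("w1.pkl","rb"))
print("mon",[plane("w",(355,160),h,c).round(3) for h in(.09,.12,.15)])
```

```text
shift mm [-12.9  38.2  56.9] rot [-0.0003 -0.0011  0.004 ]
shift mm [-31.7  38.1 144.9] rot [-0.0003 -0.0011  0.004 ]
mon [array([ 0.534, -0.066,  0.09 ]), array([ 0.523, -0.069,  0.12 ]), array([ 0.512, -0.071,  0.15 ])]
```

Call:
send_rows --targets '[{"x": -13, "y": 38, "z": 57, "rx": 0, "ry": 0, "rz": 0.004, "grip": 80}, {"x": -13, "y": 38, "z": 57, "rx": 0, "ry": 0, "rz": 0.004, "grip": 80}, {"x": -22, "y": 38, "z": 100, "rx": 0, "ry": 0, "rz": 0.004, "grip": 70}, {"x": -32, "y": 38, "z": 145, "rx": 0, "ry": 0, "rz": 0.004, "grip": 70}, {"x": -32, "y": 38, "z": 145, "rx": 0, "ry": 0, "rz": 0.004, "grip": 60}, {"x": -32, "y": 38, "z": 145, "rx": 0, "ry": 0, "rz": 0.004, "grip": 60}]'

```text
t: 2.9
tcp_pos: [0.4385, -0.1251, 0.1139]
eef_rot: [[-0.042, 0.999, -0.007], [0.977, 0.042, 0.208], [0.208, 0.002, -0.978]]
wrist_force: [1.5, -1.0, -0.0]
gripper_width: 0.652
gripper_force: 0.0
```

Run:
```python
from h import *
from plant import camera
import cv2
cv2.imwrite("pics/w2.png",camera("wrist")[:,:,::-1])
R=Rt(.042,12);go(np.array([.438,-.128,.130])+.019*R[:,2],R)
g=camera("scene")[150:270,190:310,::-1];cv2.imwrite("pics/s2.png",cv2.resize(g,(480,480),interpolation=cv2.INTER_CUBIC))
```

```text
shift mm [ 0.7 -0.8  2.8] rot [0.0025 0.0005 0.0004]
```

View pics/w2.png

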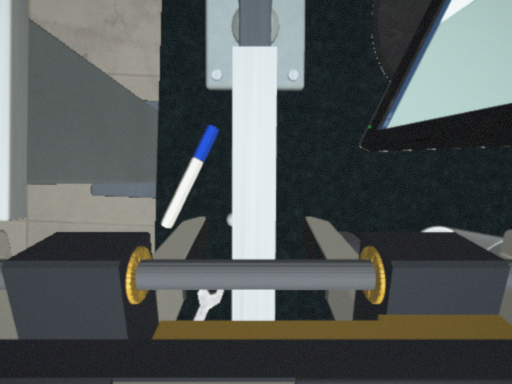

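The tube is centred between the fingers (columns 233–276; fingertips at 205 and 308). The button is at (230,219), level with the fingertips. I'll check the button's position along the tube from this closer view.

Run:
```python
from h import *
import cv2
g=cv2.imread("pics/w2.png").min(2).astype(int)
for r in range(208,232):print(r,g[r,222:238])
c=calibration("wrist")
b=plane("w",(229,219.5),.13,c);print(b)
for x in((233,219),(276.5,219),(233,100),(276.5,100)):print(plane("w",x,.144,c))
s=robot.state();E=np.array(s["eef_rot"]);print("button in tool mm",E.T@(b-s["tcp_pos"])*1000,s["tcp_pos"],s["gripper_width"])
```

```text
208 [ 22  12  28  16  28  18  27  23  35  74 167 223 227 225 226 224]
209 [ 15  23  26  28  22  28  26  24  24  78 165 223 226 228 226 225]
210 [ 32  29  25  25  29  27  26  27  26  77 165 223 225 224 227 227]
211 [ 20  30  18  27  26  22  29  20  33  79 168 222 226 225 224 226]
212 [ 21  26  24  23  16  35  21  37  47  89 170 222 226 224 227 226]
213 [ 23  16  28  22  28  28  39  61  86 124 187 223 225 224 227 225]
214 [ 20  25  17  28  21  40  63 100 126 153 198 224 225 223 226 226]
215 [ 29  21  23  30  32  62 101 128 149 168 207 224 225 224 224 226]
216 [ 28  22  20  24  42  83 125 150 164 183 213 223 226 224 224 225]
217 [ 28  24  23  31  49 100 143 163 179 192 214 225 226 223 225 225]
218 [ 18  26  26  27  67 117 155 176 191 206 218 226 227 225 224 225]
219 [ 22  19  15  30  76 126 165 184 202 210 221 225 225 225 225 227]
220 [ 23  16  23  35  72 123 168 188 202 213 221 225 227 224 224 225]
221 [ 23  23  21  29  56 119 165 186 202 210 218 225 225 224 224 226]
222 [ 22  29  27  18  48 101 153 178 197 206 218 227 226 225 224 224]
223 [ 27  23  22  17  38  71 125 170 185 206 218 2
[... 185 characters left out ...]
 23  28  35  58 111 181 223 225 224 224 225]
227 [ 20  19  23  26  25  26  32  30  29  78 169 224 225 224 225 226]
228 [ 19  25  25  26  25  18  22  28  34  77 165 223 226 224 225 225]
229 [ 29  28  19  29  28  26  23  20  35  78 165 223 226 224 226 225]
230 [ 30  24  23  28  32  29  19  31  36  74 168 222 226 224 224 225]
231 [ 26  20  25  24  26  30  23  18  27  74 168 223 226 225 225 225]
[ 0.42124539 -0.12822837  0.13      ]
[ 0.42502964 -0.12578275  0.144     ]
[ 0.45321307 -0.12459543  0.144     ]
[ 0.42202353 -0.04957666  0.144     ]
[ 0.44975666 -0.04838095  0.144     ]
button in tool mm [  1.33074218 -17.50604988 -16.34579544] [ 0.43868848 -0.12540932  0.11377628] 0.6473770303380293
```

Call:
send_rows --targets '[{"x": 0, "y": 0, "z": 0, "rx": 0, "ry": 0, "rz": 0, "grip": 44}, {"x": 0, "y": 0, "z": 0, "rx": 0, "ry": 0, "rz": 0, "grip": 44}, {"x": 0, "y": 0, "z": 0, "rx": 0, "ry": 0, "rz": 0, "grip": 44}, {"x": 0, "y": 0, "z": 0, "rx": 0, "ry": 0, "rz": 0, "grip": 44}]' --force 8

```text
t: 3.5
tcp_pos: [0.4378, -0.1252, 0.1112]
eef_rot: [[-0.04, 0.999, -0.009], [0.977, 0.041, 0.209], [0.209, -0.001, -0.978]]
wrist_force: [0.1, -0.8, 0.1]
gripper_width: 0.474
gripper_force: 0.0
```

Call:
send_rows --targets '[{"x": 1, "y": 1, "z": 0, "rx": 0, "ry": 0, "rz": 0, "grip": 40}, {"x": 1, "y": 1, "z": 0, "rx": 0, "ry": 0, "rz": 0, "grip": 36}, {"x": 1, "y": 1, "z": 0, "rx": 0, "ry": 0, "rz": 0, "grip": 32}, {"x": 1, "y": 1, "z": 0, "rx": 0, "ry": 0, "rz": 0, "grip": 28}, {"x": 1, "y": 1, "z": 0, "rx": 0, "ry": 0, "rz": 0, "grip": 26}, {"x": 1, "y": 1, "z": 0, "rx": 0, "ry": 0, "rz": 0, "grip": 26}, {"x": 1, "y": 1, "z": 0, "rx": 0, "ry": 0, "rz": 0, "grip": 26}, {"x": 1, "y": 1, "z": 0, "rx": 0, "ry": 0, "rz": 0, "grip": 26}]' --force 8

```text
t: 4.5
tcp_pos: [0.4377, -0.1241, 0.1112]
eef_rot: [[-0.04, 0.999, -0.012], [0.977, 0.042, 0.209], [0.209, -0.003, -0.978]]
wrist_force: [-10.4, 0.3, 2.4]
gripper_width: 0.283
gripper_force: 8.3
```

Call:
send_rows --targets '[{"x": 0, "y": -0.5, "z": 0, "rx": 0, "ry": 0, "rz": 0, "grip": 26}, {"x": 0, "y": -1, "z": 0, "rx": 0, "ry": 0, "rz": 0, "grip": 26}, {"x": 0, "y": -1, "z": 0, "rx": 0, "ry": 0, "rz": 0, "grip": 26}]'

```text
t: 4.88
tcp_pos: [0.4375, -0.1242, 0.1113]
eef_rot: [[-0.04, 0.999, -0.01], [0.977, 0.041, 0.209], [0.209, -0.001, -0.978]]
wrist_force: [-5.2, -1.1, 0.9]
gripper_width: 0.285
gripper_force: 8.0
```

Run:
```python
from h import *
from plant import camera
import cv2
s=robot.state();print({k:np.round(s[k],4).tolist() for k in s})
w=camera("wrist")[180:300,180:330,::-1];t=camera("scene")[150:270,190:310,::-1]
cv2.imwrite("pics/v3.png",np.hstack([cv2.resize(w,(450,360)),cv2.resize(t,(350,360))]))
```

```text
{'t': 4.875, 'qpos': [-26.825, -16.2936, 111.6418, 10.4807, 90.6438, -29.6264], 'joint_velocities': [-0.0003, -0.0018, -0.0288, 0.0466, -0.0623, 0.0197], 'joint_torque': [0.6352, -36.6272, -62.1283, 1.5836, -0.7836, -0.0359], 'tcp_pos': [0.4375, -0.1242, 0.1113], 'eef_rot': [[-0.0403, 0.9991, -0.0097], [0.9771, 0.0415, 0.2087], [0.2089, -0.001, -0.9779]], 'wrist_force': [-5.1529, -1.0504, 0.9071], 'torque': [-0.1918, 0.9983, 0.1782], 'gripper_force': 8.0213, 'gripper_width': 0.2852}
```

View pics/v3.png

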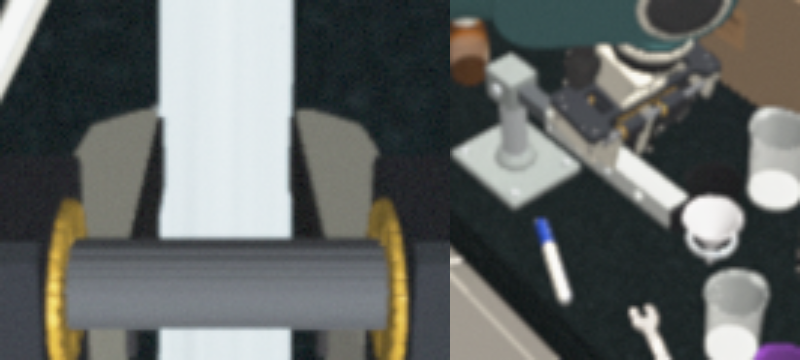

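Both pads are flat on the tube's sides and no gap shows, so the button is pressed in. I'll trim the sideways load, firm the grip to 16 N, and begin the slide.

Call:
send_rows --targets '[{"x": 0, "y": -1, "z": 0, "rx": 0, "ry": 0, "rz": 0, "grip": 24}, {"x": 0, "y": -1, "z": 0, "rx": 0, "ry": 0, "rz": 0, "grip": 24}, {"x": 0, "y": -1, "z": 0, "rx": 0, "ry": 0, "rz": 0, "grip": 24}, {"x": -1, "y": -1, "z": -0.2, "rx": 0, "ry": 0, "rz": 0, "grip": 24}, {"x": -2, "y": -1, "z": -0.4, "rx": 0, "ry": 0, "rz": 0, "grip": 24}, {"x": -2, "y": -1, "z": -0.4, "rx": 0, "ry": 0, "rz": 0, "grip": 24}]' --force 16

```text
t: 5.72
tcp_pos: [0.4373, -0.1257, 0.1118]
eef_rot: [[-0.041, 0.999, -0.008], [0.977, 0.042, 0.21], [0.21, 0.001, -0.978]]
wrist_force: [3.0, 6.2, 5.8]
gripper_width: 0.257
gripper_force: 8.8
```

Call:
send_rows --targets '[{"x": 0, "y": 0.4, "z": -0.5, "rx": 0, "ry": 0, "rz": 0, "grip": 20}, {"x": 0, "y": 0.4, "z": -0.5, "rx": 0, "ry": 0, "rz": 0, "grip": 20}, {"x": 0, "y": 0.4, "z": -0.5, "rx": 0, "ry": 0, "rz": 0, "grip": 20}]' --force 14

```text
t: 6.1
tcp_pos: [0.4375, -0.1264, 0.1125]
eef_rot: [[-0.041, 0.999, -0.009], [0.977, 0.042, 0.209], [0.209, 0.0, -0.978]]
wrist_force: [-1.5, 2.5, 8.7]
gripper_width: 0.215
gripper_force: 4.5
```

The opening reads narrower than the tube, so I'll look before going on.

Run:
```python
from h import *
from plant import camera
import cv2
for i in range(2):
    s=robot.state();print(s["t"],s["gripper_width"],s["gripper_force"],s["wrist_force"].round(1),s["torque"].round(2))
    w=camera("wrist")[190:270,200:320,::-1]
t=camera("scene")[165:235,200:290,::-1]
c=cv2.INTER_CUBIC
cv2.imwrite("pics/v4.png",np.hstack([cv2.resize(w,(420,280*1),interpolation=c),np.zeros((280,10,3),np.uint8),cv2.resize(t,(360,280),interpolation=c)]))
```

```text
6.1 0.21547039388471684 4.471297568525188 [-1.5  2.5  8.7] [0.36 0.26 0.06]
6.15 0.22107159542587895 4.449442614277359 [-1.   1.4  9.8] [0.45 0.33 0.06]
```

View pics/v4.png

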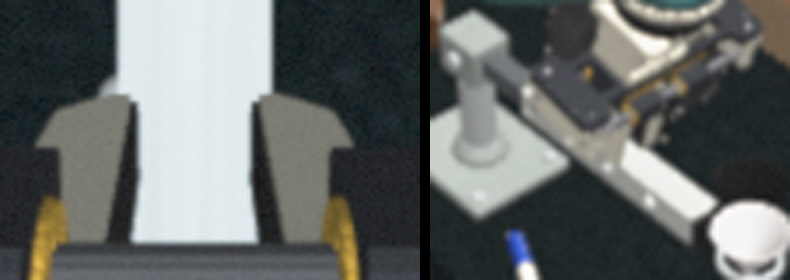

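The dark pads overlap the tube's top face. The upward force and the 20 mm opening also suggest the fingertips are riding on the tube's upper edges, with the button still out. I'll open up and check where the fingertips end, with brightened views.

Call:
send_rows --targets '[{"x": 2, "y": 0, "z": 0, "rx": 0, "ry": 0, "rz": 0, "grip": 50}, {"x": 2, "y": 0, "z": 0, "rx": 0, "ry": 0, "rz": 0, "grip": 50}, {"x": 2, "y": 0, "z": 0, "rx": 0, "ry": 0, "rz": 0, "grip": 50}, {"x": 2, "y": 0, "z": 0, "rx": 0, "ry": 0, "rz": 0, "grip": 50}]'

```text
t: 6.75
tcp_pos: [0.4371, -0.1244, 0.1121]
eef_rot: [[-0.04, 0.999, -0.009], [0.977, 0.041, 0.209], [0.209, -0.001, -0.978]]
wrist_force: [-0.1, 0.5, -0.1]
gripper_width: 0.535
gripper_force: 0.0
```

Run:
```python
from h import *
from plant import camera
import cv2
s=robot.state();print(s["t"],s["tcp_pos"],s["gripper_width"],s["gripper_force"],s["wrist_force"].round(1))
w=camera("wrist")[:,:,::-1];t=camera("scene")[:,:,::-1];p=camera("top")[:,:,::-1]
for n,i in(("w",w),("s",t),("t",p)):cv2.imwrite(f"pics/r5{n}.png",i)
E=np.array(s["eef_rot"])
def proj(n,X):
    c=calibration(n);q=np.array(c["R"])@X+c["t"];return c["fx"]*q[0]/q[2]+c["cx"],c["fy"]*q[1]/q[2]+c["cy"]
pt=lambda y,z:np.array(s["tcp_pos"])+E@np.array([0,y,z])
for n in("scene","wrist"):print(n,[np.round(proj(n,pt(-.025,z)),1) for z in(0,-.019,-.035,-.05)])
f=lambda i,r,sz:cv2.resize((255*(i[r[0]:r[1],r[2]:r[3]]/255.)**.5).astype(np.uint8),sz,interpolation=cv2.INTER_CUBIC)
cv2.imwrite("pics/v5.png",np.hstack([f(w,(190,280,190,320),(400,277)),f(t,(165,235,200,300),(396,277))]))
```

```text
6.75 [ 0.43709486 -0.12440175  0.11208409] 0.5354284138277595 0.0 [-0.1  0.5 -0.1]
scene [array([240.7, 212. ]), array([241.5, 208.4]), array([242.2, 205.4]), array([242.8, 202.5])]
wrist [array([221.1, 213.7]), array([217.8, 222.6]), array([214.5, 231.5]), array([210.9, 241.4])]
```

View pics/v5.png

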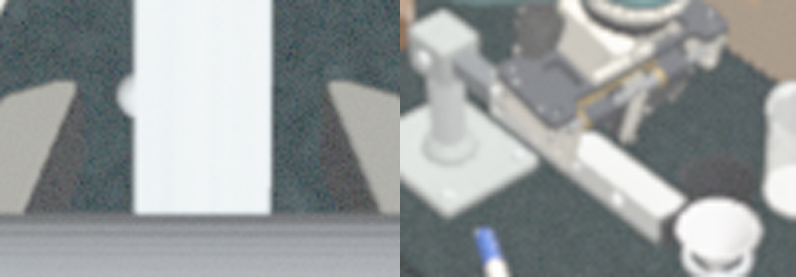

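The visible fingertips end about 30 mm short of the stated TCP: grey tip at wrist (214,217), whereas the TCP edge would be at (221,204–224). The pads only caught the tube's top edges, and the button at (231,221) is still out. I'll go 25 mm lower, fingers open, watching the force.

Call:
send_rows --targets '[{"x": -1, "y": 1.5, "z": 5, "rx": 0, "ry": 0, "rz": 0, "grip": 56}, {"x": -2, "y": 1.5, "z": 10, "rx": 0, "ry": 0, "rz": 0, "grip": 56}, {"x": -3, "y": 1.5, "z": 15, "rx": 0, "ry": 0, "rz": 0, "grip": 56}, {"x": -4, "y": 1.5, "z": 20, "rx": 0, "ry": 0, "rz": 0, "grip": 56}, {"x": -5, "y": 1.5, "z": 24.5, "rx": 0, "ry": 0, "rz": 0, "grip": 50}, {"x": -5, "y": 1.5, "z": 24.5, "rx": 0, "ry": 0, "rz": 0, "grip": 50}, {"x": -5, "y": 1.5, "z": 24.5, "rx": 0, "ry": 0, "rz": 0, "grip": 50}]'

```text
t: 7.78
tcp_pos: [0.4387, -0.1241, 0.0875]
eef_rot: [[-0.04, 0.999, -0.009], [0.977, 0.041, 0.209], [0.209, -0.0, -0.978]]
wrist_force: [-0.5, 1.1, -0.1]
gripper_width: 0.537
gripper_force: 0.0
```

Run:
```python
from h import *
from plant import camera
import cv2
c=calibration("wrist");s=robot.state();w=camera("wrist")[:,:,::-1];cv2.imwrite("pics/r6w.png",w);cv2.imwrite("pics/r6s.png",camera("scene")[:,:,::-1])
E=np.array(s["eef_rot"]);print(s["t"],s["tcp_pos"],s["gripper_width"],s["wrist_force"])
b=(E.T@(np.array([.4205,-.128,.13])-s["tcp_pos"])*1000);print("button in tool",b)
q=np.array(c["R"])@[.4205,-.128,.13]+c["t"];print("button px",c["fx"]*q[:2]/q[2]+[c["cx"],c["cy"]])
g=w.min(2)
for r in range(200,262,3):
    x=np.where(g[r,150:360]>190)[0]+150; print(r,x[:1],x[-1:],end=" ")
    y=np.where((w[r,150:232].min(1)>60))[0]+150; print(y[-12:])
```

```text
7.775 [ 0.43874176 -0.12414393  0.08745392] 0.536855070985932 [-0.45187807  1.11908209 -0.10813997]
button in tool [  5.85219502 -18.39685475 -42.25053261]
button px [223.45010581 227.09591217]
200 [167] [277] [175 176 177 178 179 180 226 227 228 229 230 231]
203 [165] [277] [173 174 175 176 177 178 226 227 228 229 230 231]
206 [164] [277] [172 173 174 175 176 177 226 227 228 229 230 231]
209 [162] [277] [171 172 173 174 175 176 226 227 228 229 230 231]
212 [161] [277] [169 170 171 172 173 174 226 227 228 229 230 231]
215 [159] [277] [168 169 170 171 172 173 226 227 228 229 230 231]
218 [158] [277] [208 209 210 211 212 213 226 227 228 229 230 231]
221 [156] [277] [209 210 211 212 224 225 226 227 228 229 230 231]
224 [155] [277] [210 211 222 223 224 225 226 227 228 229 230 231]
227 [154] [277] [210 221 222 223 224 225 226 227 228 229 230 231]
230 [154] [277] [207 208 222 223 224 225 226 227 228 229 230 231]
233 [227] [277] [204 205 206 207 224 225 226 227 228 229 230 231]
236 [228] [277] [201 202 203 204 205 206 226 227 228 229 230 231]
239 [228] [277] [200 201 202 203 204 205 226 227 228 229 230 231]
242 [228] [277] [198 199 200 201 202 203 226 227 228 229 230 231]
245 [228] [277] [197 198 199 200 201 202 226 227 228 229 230 231]
248 [228] [277] [196 197 198 199 200 201 226 227 228 229 230 231]
251 [228] [277] [193 194 195 196 197 198 199 227 228 229 230 231]
254 [228] [277] [193 194 195 196 197 198 226 227 228 229 230 231]
257 [228] [277] [192 193 194 195 196 197 226 227 228 229 230 231]
260 [] [] [190 191 192 193 194 207 215 227 228 229 230 231]
```

Call:
send_rows --targets '[{"x": 3, "y": 0, "z": 1, "rx": 0, "ry": 0, "rz": 0, "grip": 46}, {"x": 5.5, "y": 0, "z": 1.5, "rx": 0, "ry": 0, "rz": 0, "grip": 42}, {"x": 5.5, "y": 0, "z": 1.5, "rx": 0, "ry": 0, "rz": 0, "grip": 38}, {"x": 5.5, "y": 0, "z": 1.5, "rx": 0, "ry": 0, "rz": 0, "grip": 34}, {"x": 5.5, "y": 0, "z": 1.5, "rx": 0, "ry": 0, "rz": 0, "grip": 31}, {"x": 5.5, "y": 0, "z": 1.5, "rx": 0, "ry": 0, "rz": 0, "grip": 28}, {"x": 5.5, "y": 0, "z": 1.5, "rx": 0, "ry": 0, "rz": 0, "grip": 25}, {"x": 5.5, "y": 0, "z": 1.5, "rx": 0, "ry": 0, "rz": 0, "grip": 25}, {"x": 5.5, "y": 0, "z": 1.5, "rx": 0, "ry": 0, "rz": 0, "grip": 25}]' --force 8

```text
t: 9.0
tcp_pos: [0.4371, -0.1184, 0.0868]
eef_rot: [[-0.04, 0.999, -0.012], [0.977, 0.042, 0.209], [0.209, -0.004, -0.978]]
wrist_force: [-15.5, 1.8, 5.8]
gripper_width: 0.303
gripper_force: 8.0
```

Run:
```python
from h import *
from plant import camera
import cv2
s=robot.state();print(s["t"],s["tcp_pos"],s["gripper_width"],s["gripper_force"],s["wrist_force"].round(1),s["torque"].round(2))
w=camera("wrist")[:,:,::-1];t=camera("scene")[:,:,::-1]
for n,i in(("w",w),("s",t)):cv2.imwrite(f"pics/r7{n}.png",i)
f=lambda i,r,sz:cv2.resize((255*(i[r[0]:r[1],r[2]:r[3]]/255.)**.5).astype(np.uint8),sz,interpolation=cv2.INTER_CUBIC)
cv2.imwrite("pics/v7.png",np.hstack([f(w,(190,270,190,310),(400,267)),f(t,(165,235,200,300),(381,267))]))
```

```text
9.0 [ 0.43711516 -0.11838765  0.08681766] 0.30269017744206544 7.994282777498256 [-15.5   1.8   5.8] [0.24 2.74 0.48]
```

The opening is now 28.2 mm at 8 N, so the pads are on the tube's faces and the button is flush. I'll trim the sideways load and raise the grip.

Call:
send_rows --targets '[{"x": 0, "y": -1, "z": 0, "rx": 0, "ry": 0, "rz": 0, "grip": 22}, {"x": 0, "y": -1.6, "z": 0, "rx": 0, "ry": 0, "rz": 0, "grip": 22}, {"x": 0, "y": -1.6, "z": 0, "rx": 0, "ry": 0, "rz": 0, "grip": 22}, {"x": 0, "y": -1.6, "z": 0, "rx": 0, "ry": 0, "rz": 0, "grip": 22}]' --force 16

```text
t: 9.6
tcp_pos: [0.437, -0.1184, 0.0869]
eef_rot: [[-0.04, 0.999, -0.009], [0.977, 0.041, 0.209], [0.209, -0.0, -0.978]]
wrist_force: [3.3, 2.8, -4.1]
gripper_width: 0.299
gripper_force: 16.0
```

Call:
send_rows --targets '[{"x": -1, "y": 0.3, "z": -0.2, "rx": 0, "ry": 0, "rz": 0, "grip": 22}, {"x": -2, "y": 0.3, "z": -0.4, "rx": 0, "ry": 0, "rz": 0, "grip": 22}, {"x": -3, "y": 0.3, "z": -0.6, "rx": 0, "ry": 0, "rz": 0, "grip": 22}, {"x": -3, "y": 0.3, "z": -0.6, "rx": 0, "ry": 0, "rz": 0, "grip": 22}]'

```text
t: 10.1
tcp_pos: [0.4371, -0.121, 0.0868]
eef_rot: [[-0.041, 0.999, -0.01], [0.977, 0.042, 0.21], [0.21, -0.001, -0.978]]
wrist_force: [-1.1, 7.0, -1.4]
gripper_width: 0.295
gripper_force: 16.0
```

Call:
send_rows --targets '[{"x": -1, "y": 0, "z": -0.2, "rx": 0, "ry": 0, "rz": 0, "grip": 22}, {"x": -2, "y": 0, "z": -0.4, "rx": 0, "ry": 0, "rz": 0, "grip": 22}, {"x": -3, "y": 0, "z": -0.6, "rx": 0, "ry": 0, "rz": 0, "grip": 22}, {"x": -4, "y": 0, "z": -0.8, "rx": 0, "ry": 0, "rz": 0, "grip": 22}, {"x": -5, "y": 0, "z": -1.0, "rx": 0, "ry": 0, "rz": 0, "grip": 22}]'

```text
t: 10.72
tcp_pos: [0.4373, -0.1262, 0.0868]
eef_rot: [[-0.041, 0.999, -0.01], [0.977, 0.042, 0.21], [0.21, -0.001, -0.978]]
wrist_force: [-1.5, 5.9, -1.5]
gripper_width: 0.299
gripper_force: 16.0
```

Run:
```python
from h import *
from plant import camera
import cv2
a=cv2.imread("pics/r7w.png").min(2).astype(int);w=camera("wrist")[:,:,::-1];cv2.imwrite("pics/r8w.png",w);b=w.min(2).astype(int)
s=robot.state();print(s["wrist_force"].round(1),s["tcp_pos"])
for n,g in(("before",a),("now",b)):
    p=g[0:120,240:268].mean(1);print(n,np.round(p[::4]))
    k=np.argmax(np.diff(p));print("post end row",k)
t0=cv2.imread("pics/r7s.png").astype(int);t1=camera("scene")[:,:,::-1].astype(int);cv2.imwrite("pics/r8s.png",t1)
# funnel centroid in scene
for g in(t0,t1):
    m=(g.min(2)>190).astype(np.uint8);m[:, :268]=0;m[:,296:]=0;m[:214]=0;m[238:]=0;y,x=np.nonzero(m);print(len(x),x.mean(),y.mean())
```

```text
[-1.2  4.9 -2. ] [ 0.43729075 -0.1263984   0.08682521]
before [ 97.  97.  98.  98.  98.  98.  99.  99. 100. 120. 222. 222. 222. 222.
 223. 223. 223. 224. 224. 224. 224. 225. 225. 225. 226. 226. 226. 226.
 226. 227.]
post end row 36
now [ 97.  97.  97.  98.  98.  99.  98. 100.  99. 121. 222. 222. 222. 222.
 223. 223. 223. 224. 224. 224. 225. 225. 225. 225. 226. 226. 226. 226.
 226. 226.]
post end row 36
269 279.73234200743497 223.17100371747213
287 281.25087108013935 224.13240418118468[ WARN:0@0.490] global loadsave.cpp:1063 imwrite_ Unsupported depth image for selected encoder is fallbacked to CV_8U.
```

The tube's post end stays fixed relative to the gripper, so the tube has moved about 8 mm without slip. The hole spacing measures about 53 mm. I'll drop the grip to 11 N so the pads slip rather than haul, and carry on.

Call:
send_rows --targets '[{"x": -2, "y": 0, "z": -0.4, "rx": 0, "ry": 0, "rz": 0, "grip": 22}, {"x": -4, "y": 0, "z": -0.9, "rx": 0, "ry": 0, "rz": 0, "grip": 22}, {"x": -6, "y": 0, "z": -1.3, "rx": 0, "ry": 0, "rz": 0, "grip": 22}, {"x": -8, "y": 0, "z": -1.7, "rx": 0, "ry": 0, "rz": 0, "grip": 22}, {"x": -10, "y": 0, "z": -2.1, "rx": 0, "ry": 0, "rz": 0, "grip": 22}, {"x": -12, "y": 0, "z": -2.6, "rx": 0, "ry": 0, "rz": 0, "grip": 22}, {"x": -14, "y": 0, "z": -3.0, "rx": 0, "ry": 0, "rz": 0, "grip": 22}, {"x": -16, "y": 0, "z": -3.4, "rx": 0, "ry": 0, "rz": 0, "grip": 22}, {"x": -18, "y": 0, "z": -3.8, "rx": 0, "ry": 0, "rz": 0, "grip": 22}, {"x": -20, "y": 0, "z": -4.3, "rx": 0, "ry": 0, "rz": 0, "grip": 22}, {"x": -21, "y": 0, "z": -4.5, "rx": 0, "ry": 0, "rz": 0, "grip": 22}]' --force 11

```text
t: 12.2
tcp_pos: [0.4381, -0.1478, 0.0868]
eef_rot: [[-0.04, 0.999, -0.01], [0.977, 0.042, 0.21], [0.21, -0.001, -0.978]]
wrist_force: [-2.8, 6.9, -1.0]
gripper_width: 0.3
gripper_force: 11.0
```

Call:
send_rows --targets '[{"x": -1, "y": -0.2, "z": -0.2, "rx": 0, "ry": 0, "rz": 0, "grip": 22}, {"x": -2, "y": -0.2, "z": -0.4, "rx": 0, "ry": 0, "rz": 0, "grip": 22}, {"x": -3, "y": -0.2, "z": -0.6, "rx": 0, "ry": 0, "rz": 0, "grip": 22}, {"x": -4, "y": -0.2, "z": -0.8, "rx": 0, "ry": 0, "rz": 0, "grip": 22}, {"x": -5, "y": -0.2, "z": -1.0, "rx": 0, "ry": 0, "rz": 0, "grip": 22}]'

```text
t: 12.82
tcp_pos: [0.4383, -0.1528, 0.0868]
eef_rot: [[-0.041, 0.999, -0.009], [0.977, 0.042, 0.21], [0.21, -0.001, -0.978]]
wrist_force: [-0.7, 8.9, -1.5]
gripper_width: 0.301
gripper_force: 11.0
```

Call:
send_rows --targets '[{"x": -1, "y": 0, "z": -0.2, "rx": 0, "ry": 0, "rz": 0, "grip": 22}, {"x": -2, "y": 0, "z": -0.4, "rx": 0, "ry": 0, "rz": 0, "grip": 22}, {"x": -2, "y": 0, "z": -0.4, "rx": 0, "ry": 0, "rz": 0, "grip": 22}]'

```text
t: 13.2
tcp_pos: [0.4384, -0.155, 0.0868]
eef_rot: [[-0.041, 0.999, -0.009], [0.977, 0.042, 0.209], [0.209, -0.001, -0.978]]
wrist_force: [-1.9, 5.0, -1.1]
gripper_width: 0.302
gripper_force: 11.0
```

Run:
```python
from h import *
from plant import camera
import cv2
a=cv2.imread("pics/r7w.png").min(2).astype(int)
s=robot.state();print(s["wrist_force"].round(1),s["tcp_pos"])
w=camera("wrist")[:,:,::-1];cv2.imwrite("pics/r9w.png",w);b=w.min(2).astype(int)
p=b[0:120,240:268].mean(1);print("post end row",np.argmax(np.diff(p)))
for r in range(60,260,6):
    x=np.where(b[r,200:300]>150)[0]+200;print((r,x[0],x[-1]),end="")
```

```text
[-1.9  5.  -1.1] [ 0.43835622 -0.15503241  0.08682214]
post end row 36
(60, np.int64(230), np.int64(281))(66, np.int64(230), np.int64(281))(72, np.int64(230), np.int64(281))(78, np.int64(230), np.int64(281))(84, np.int64(230), np.int64(281))(90, np.int64(230), np.int64(281))(96, np.int64(230), np.int64(281))(102, np.int64(230), np.int64(281))(108, np.int64(230), np.int64(281))(114, np.int64(230), np.int64(281))(120, np.int64(230), np.int64(281))(126, np.int64(230), np.int64(281))(132, np.int64(230), np.int64(281))(138, np.int64(230), np.int64(281))(144, np.int64(230), np.int64(281))(150, np.int64(230), np.int64(281))(156, np.int64(230), np.int64(281))(162, np.int64(230), np.int64(281))(168, np.int64(230), np.int64(281))(174, np.int64(230), np.int64(281))(180, np.int64(230), np.int64(281))(186, np.int64(230), np.int64(281))(192, np.int64(230), np.int64(281))(198, np.int64(230), np.int64(281))(204, np.int64(230), np.int64(281))(210, np.int64(230), np.int64(280))(216, np.int64(230), np.int64(280))(222, np.int64(230), np.int64(281))(228, np.int64(230), np.int64(280))(234, np.int64(230), np.int64(280))(240, np.int64(230), np.int64(280))(246, np.int64(230), np.int64(280))(252, np.int64(230), np.int64(280))(258, np.int64(230), np.int64(280))
```

Call:
send_rows --targets '[{"x": -1, "y": 0, "z": -0.2, "rx": 0, "ry": 0, "rz": 0, "grip": 22}, {"x": -2, "y": 0, "z": -0.4, "rx": 0, "ry": 0, "rz": 0, "grip": 22}, {"x": -3, "y": 0, "z": -0.6, "rx": 0, "ry": 0, "rz": 0, "grip": 22}, {"x": -4, "y": 0, "z": -0.8, "rx": 0, "ry": 0, "rz": 0, "grip": 22}, {"x": -4, "y": 0, "z": -0.8, "rx": 0, "ry": 0, "rz": 0, "grip": 22}]'

```text
t: 13.88
tcp_pos: [0.4385, -0.1592, 0.0868]
eef_rot: [[-0.04, 0.999, -0.009], [0.977, 0.042, 0.209], [0.209, -0.001, -0.978]]
wrist_force: [-1.3, 4.1, -0.7]
gripper_width: 0.303
gripper_force: 11.0
```

```bash
cat > chk.py <<'E'
from h import *
from plant import camera
import cv2
c=calibration("wrist");s=robot.state();w=camera("wrist")[:,:,::-1];cv2.imwrite("pics/r10w.png",w);b=w.min(2).astype(int)
q=np.array(c["R"])@[.4205,-.128,.13]+c["t"];u,v=c["fx"]*q[:2]/q[2]+[c["cx"],c["cy"]]
print("drawn",round((-.1184-s["tcp_pos"][1])*1000,1),s["wrist_force"].round(1),"post row",np.argmax(np.diff(b[0:120,240:268].mean(1))),"button px",round(u),round(v))
v=int(round(v))
for r in range(v-9,v+10,3):print(r,b[r,218:236])
E
python3 chk.py
```

```text
drawn 40.8 [-1.3  4.1 -0.7] post row 36 button px 226 169
160 [ 23  25  27  26  26  35  30  29  27  24  29  76 163 218 225 226 227 226]
163 [ 24  32  29  27  33  30  30  28  35  26  32  78 165 221 224 226 227 227]
166 [ 23  24  30  35  27  21  31  25  24  28  33  77 162 220 224 226 226 225]
169 [ 30  19  30  22  27  16  25  30  34  27  36  75 164 219 224 225 227 225]
172 [ 28  28  30  28  29  24  37  30  29  14  24  77 162 218 223 225 226 226]
175 [ 30  23  27  22  16  26  29  25  26  20  34  74 164 221 224 224 226 225]
178 [ 22  26  19  21  25  25  26  29  28  31  26  72 164 219 224 225 225 227]
```

Call:
send_rows --targets '[{"x": -1, "y": 0, "z": -0.2, "rx": 0, "ry": 0, "rz": 0, "grip": 22}, {"x": -2, "y": 0, "z": -0.4, "rx": 0, "ry": 0, "rz": 0, "grip": 22}, {"x": -3, "y": 0, "z": -0.6, "rx": 0, "ry": 0, "rz": 0, "grip": 22}, {"x": -4, "y": 0, "z": -0.8, "rx": 0, "ry": 0, "rz": 0, "grip": 22}, {"x": -4, "y": 0, "z": -0.8, "rx": 0, "ry": 0, "rz": 0, "grip": 22}]'

```text
t: 14.55
tcp_pos: [0.4387, -0.1635, 0.0868]
eef_rot: [[-0.04, 0.999, -0.009], [0.977, 0.041, 0.209], [0.209, -0.001, -0.978]]
wrist_force: [-4.1, 3.3, 0.9]
gripper_width: 0.297
gripper_force: 11.0
```

Call:
send_rows --targets '[{"x": -1, "y": 0, "z": -0.2, "rx": 0, "ry": 0, "rz": 0, "grip": 22}, {"x": -2, "y": 0, "z": -0.4, "rx": 0, "ry": 0, "rz": 0, "grip": 22}, {"x": -2, "y": 0, "z": -0.4, "rx": 0, "ry": 0, "rz": 0, "grip": 22}]'

```text
t: 14.92
tcp_pos: [0.4388, -0.1658, 0.0868]
eef_rot: [[-0.04, 0.999, -0.009], [0.977, 0.041, 0.208], [0.208, -0.001, -0.978]]
wrist_force: [-5.2, -2.1, 2.8]
gripper_width: 0.3
gripper_force: 11.0
```

```bash
python3 chk.py
```

```text
drawn 47.4 [-5.2 -2.1  2.8] post row 36 button px 226 158
149 [ 20  28  19  17  24  29  31  27  24  33  50  92 171 219 223 225 227 225]
152 [ 22  33  26  26  29  27  40  68 113 145 164 181 207 222 223 225 226 226]
155 [ 29  30  24  26  32  43  98 145 169 186 197 207 217 222 225 225 227 227]
158 [ 28  20  20  18  30  60 109 156 179 191 201 211 218 222 222 224 226 226]
161 [ 22  24  29  19  25  35  80 125 158 177 187 202 213 222 224 225 226 224]
164 [ 30  31  28  32  34  29  25  26  58 102 139 163 198 222 224 225 226 227]
167 [ 27  25  24  26  26  32  30  32  30  23  33  75 162 220 224 225 226 226]
```

The button snapped out again at wrist (224,158) and the force dropped (spring pull), at about 47 mm. I'll release the grip and check how far it protrudes.

Call:
send_rows --targets '[{"x": 0, "y": 0, "z": 0, "rx": 0, "ry": 0, "rz": 0, "grip": 34}, {"x": 0, "y": 0, "z": 0, "rx": 0, "ry": 0, "rz": 0, "grip": 44}, {"x": 0, "y": 0, "z": 0, "rx": 0, "ry": 0, "rz": 0, "grip": 56}, {"x": 0, "y": 0, "z": 0, "rx": 0, "ry": 0, "rz": 0, "grip": 56}]'

```text
t: 15.48
tcp_pos: [0.439, -0.1654, 0.0867]
eef_rot: [[-0.041, 0.999, -0.009], [0.977, 0.041, 0.209], [0.209, -0.0, -0.978]]
wrist_force: [0.0, 0.1, -0.0]
gripper_width: 0.587
gripper_force: 0.0
```

```bash
python3 chk.py
python3 - <<'E'
import cv2
b=cv2.imread("pics/r6w.png").min(2)
print("ref full out");[print(r,b[r,214:232]) for r in range(218,237,3)]
E
```

```text
drawn 47.0 [ 0.   0.1 -0. ] post row 37 button px 226 159
150 [ 14  26  26  26  28  30  29  16  26  46  74 127 187 222 223 225 226 226]
153 [ 31  21  29  35  26  33  53  99 135 157 171 189 214 222 224 226 225 226]
156 [ 23  23  31  29  26  62 115 154 175 191 202 213 218 222 225 226 226 225]
159 [ 24  25  21  31  30  65 119 160 182 194 202 211 218 222 225 225 227 226]
162 [ 13  17  27  28  15  29  82 128 159 177 186 204 217 223 224 225 227 228]
165 [ 28  29  27  30  29  26  30  35  51  95 127 162 202 222 224 224 226 227]
168 [ 35  29  29  28  27  21  10  32  27  29  40  95 178 221 225 225 225 226]
ref full out
218 [ 45  24  24  22  23  29  16  24  29  23  28  33  67 163 220 225 224 224]
221 [ 40  34  37  30  26  27  25  24  30  59  92 122 142 187 223 226 225 224]
224 [ 34  34  26  24  18  25  26  49  94 137 154 170 179 207 223 226 225 225]
227 [ 30  36  30  27  19  21  40  89 138 165 185 198 208 218 224 227 226 224]
230 [ 34  32  35  28  28  24  27  49 101 151 177 190 201 215 225 225 225 225]
233 [ 34  25  34  31  30  32  27  26  26  55 108 149 173 205 226 225 224 225]
236 [ 31  35  27  29  28  29  21  28  30  33  32  20  63 159 223 226 224 224]
```

It protrudes as far as the reference view, about 5.7 px, so the button is fully out. I'll back straight up, check, then hand in.

Call:
send_rows --targets '[{"x": 5, "y": -1, "z": -24, "rx": 0, "ry": 0, "rz": 0, "grip": 60}, {"x": 11, "y": -1, "z": -50, "rx": 0, "ry": 0, "rz": 0, "grip": 60}, {"x": 17, "y": -1, "z": -80, "rx": 0, "ry": 0, "rz": 0, "grip": 60}, {"x": 26, "y": -1, "z": -120, "rx": 0, "ry": 0, "rz": 0, "grip": 60}, {"x": 26, "y": -1, "z": -120, "rx": 0, "ry": 0, "rz": 0, "grip": 60}, {"x": 26, "y": -1, "z": -120, "rx": 0, "ry": 0, "rz": 0, "grip": 60}]'

```text
t: 16.27
tcp_pos: [0.4378, -0.165, 0.2088]
eef_rot: [[-0.04, 0.999, -0.009], [0.977, 0.041, 0.209], [0.209, -0.001, -0.978]]
wrist_force: [-0.3, -0.6, -0.8]
gripper_width: 0.644
gripper_force: 0.0
```

Run:
```python
from h import *
from plant import camera
import cv2
s=robot.state();print(s["tcp_pos"],s["wrist_force"].round(1))
f=lambda i,r:cv2.resize(i[r[0]:r[1],r[2]:r[3]],(400,373),interpolation=cv2.INTER_CUBIC)
a=camera("scene")[:,:,::-1];b=camera("wrist")[:,:,::-1]
cv2.imwrite("pics/fin.png",np.hstack([f(a,(160,300,180,330)),f(b,(60,250,180,384))]))
```

```text
[ 0.43781866 -0.16502884  0.20875981] [-0.3 -0.6 -0.8]
```

View pics/fin.png

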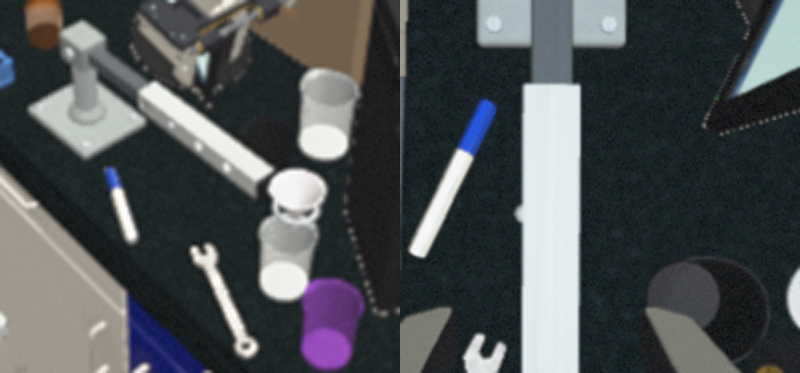

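The tube is out by one hole, with the funnel over the receiver (left panel, 297,190). The button stands out of the tube's edge (right panel, 518,213), nothing else has moved, and the gripper is clear.

```bash
python3 -c "
from plant import hand_in
print(hand_in())"
```

```text
the job is handed in; nothing more can be done
None
```

The job is handed in: the funnel arm is drawn out one hole (about 47 mm) with the button fully out and the funnel over the beaker, but on a first, too-high grip attempt the pads tugged the tube with about 6 N while the button was still out.

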